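# Set the grinder collar four clicks coarser and lock it

## Robot

A 7-joint arm with a two-finger parallel gripper is mounted at the origin on the work surface. World frame = base frame: x ahead of the robot, y to its left, z up, the work surface at z = 0. Lengths are in m, angles in rad, forces in N, time in s.
With the tool pointing down it reaches from about 0.4 to 0.85 m from the base axis. Payload 4.5 kg.
Tool frame: the origin (TCP) lies on the centre line of the jaws, within the pads' length; the fingertips stand ahead of it and the grasp point (between the pads) lies 6 mm ahead of it (r.tcp_to_tips is the x of the fingertips in the tool frame, in m); x points along the fingers, y is the direction in which the jaws open and shut, and the axes are right-handed (so a half turn about x gives the same grasp; the last joint's range is limited). The gripper opens to 88 mm and grips with 3 to 60 N. Pads are 18 mm wide; open, the fingers measure 123 mm over their backs; the gripper's body (75 mm by 187 mm) begins 45 mm behind the grasp point.
Start: joints at [-1.159, 0.689, -0.195, 1.565, 0.157, 0.902, -0.215], TCP at [0.231, 0.581, 0.264] pointing down, gripper open.
Joint ranges: [-3.01, 3.01], [-0.46, 2.08], [-1.47, 1.51], [0.13, 2.56], [-1, 4.14], [0.04, 2.09], [-2.66, 2.66]. Speed limits (rad/s): [2.57, 2.57, 3.14, 3.14, 3.14, 3.14, 3.14].

## Interface

Orientations are given as a unit quaternion [x, y, z, w].
In Python, from plant import r gives the robot as it stands.
- The arm moves only by the tool play_rows, never from a script. Its argument "targets" is a list of rows, each a list of 3 entries, a list of its own where there are three numbers: the turn, a rotation vector about the world's x, y, z in rad, then the shift along the world's x, y, z in units of 40 mm (1.0 is 40 mm), then the closure in counts, from 0 (fully open) to 255 (shut). A call has 1 to 5 rows; each row shifts and turns the commanded pose from where the row before left it; what a row does not reach is not made up. A row lasts 1/10 s, in which the tool goes at most 50 mm and 8.59 degrees, less where a joint would pass 70% of its speed; a pose out of reach is approached as far as the arm can. A call is refused whole if a number of a shift passes 1 or a number of a turn 0.15, either way. A call with a gripper value outside its range is refused whole. The fingers move at their own pace and stop on an object; "newtons" is the grip in N (left out, the last holds). Time passes only in rows, so rows that do not move let the fingers close. It gives the time, the measured TCP pose, the force and the opening at its end, in the units of the state.
- r.get_state(): the state, without advancing time (a new reading comes with each control period).
- r.snapshot(name): name is "scene" or "top" or "wrist"; returns a dict with "color" (420x560x3 uint8, red, green, blue), "fx", "fy", "cx", "cy" (pixels), "cam_to_world" (4x4, takes a point from camera to world coordinates). Camera axes: x right, y up, looking along -z (the intrinsics and any distortion apply to the point x, -y, -z); pixel columns grow to the right and rows downward; lengths in m; the calibration is good to about 2 mm. A picture is of the moment at which its call begins. There is no depth.
- r.finish_job(): hands the job in, once; it reports no verdict.
The state is a dict: "clock": time; "q": joint angles; "qd": joint speeds; "joint_torque": joint torques, N m; "tool_pos": TCP position; "eef_rot": TCP orientation; "contact_force": force on the tool from outside, world axes, zero at the start; "moment": the same for the moment, N m; "opening": opening from 0.0 (shut) to 1.0 (fully open).
Only numpy, scipy, OpenCV 4.12 (cv2) and the standard library are available. Lean on these libraries where they do the work, as an engineer would, in place of code of your own. Each camera call takes 0.05 s, during which the arm holds its last target.

## Task

On the coffee grinder's burr head, push the red post round with a fingertip to turn the black collar clockwise (seen from above) by exactly four clicks, without going past the fourth, and let it rest in that click stop. Then push the yellow lock slide fully home towards the collar. Only push: do not pull the collar up off its seat, and leave the other things on the bench where they are.

Things in the scene. Friction and masses are not known exactly. Their poses are not given: they have to be found in the camera images.
- head: grinder burr head bolted to the bench: round aluminium housing 164 mm across (foot 184 mm), 55 mm high, a black click-stop collar on top, and on its -y side a bracket with the lock slide. Origin: centre of its underside on the bench, z up. Place and yaw vary; it cannot move. Black ticks on its rim, 20 degrees apart, one per click (none by the bracket).
- collar (a joint): angle of the black collar about its vertical axis, rad: 0 at the start, grows clockwise seen from above; it can turn far past four clicks. A click stop every 0.349 rad (20 degrees), where it rests. Each click takes 6 to 10 N sideways on the red post, most at about a quarter step; past half-way it runs on by itself to the next stop. On a sprung seat: it rises if pulled up.
- post (a point): red upright finger post on the collar, 14 mm in diameter, 36 mm high (71 to 107 mm above the bench), 50 mm from the axis. The point is on its centre line half-way up, 89 mm above the bench. At the start it stands 130 degrees counter-clockwise from the head's x axis. The rest of the collar is flat to 2 mm, so a fingertip can follow the post round. A white line on the collar runs under it.
- axis (a point): the collar's axis of rotation at the height of its top, 71 mm above the bench; z up, x and y those of the head. The collar is a black disc 136 mm across.
- lock_tab (a point): centre of the yellow upright tab of the lock slide: 30 mm wide (x), 8 mm thick (y), top 89 mm above the bench, the point 76 mm above it and 112 mm from the collar's axis when withdrawn. Axes are the head's; it slides along +y, straight to the axis, at 2 to 3 N. Under it a brass plate 30 mm long in y, top 61 mm above the bench, on a bracket 55 mm high ending 138 mm from the axis.
- lock (a joint): travel of the lock slide, m: 0 fully withdrawn, 0.024 fully home (a hard stop). It starts 0 to 6 mm in, and stays where it is left.
- fitting: brass pipe fitting standing on the bench near the grinder head, 26 mm wide, 34 mm high, loose; a bystander. Origin: centre of its underside
- gasket: black rubber group gasket lying flat near the head, 68 mm outside, 9 mm thick, loose; a bystander. Origin: centre of its underside
- pump: small grey vibration pump, 45 x 60 mm and 56 mm high, with a brass outlet along its +y and a red inlet along -y (about 111 mm overall), loose, to the robot's left of the head; a bystander. Origin: centre of its underside
- wrench: steel wrench, 200 mm long, lying beyond the head; a bystander. Origin: its underside
- screwdriver: screwdriver with blue handle, 200 mm long, lying beyond the head; a bystander. Origin: its underside
- meter: grey multimeter lying flat at the left, 150 x 78 mm, 40 mm high; a bystander. Origin: centre of its underside
- tamper: steel coffee tamper standing at the right, 58 mm wide, 80 mm high; a bystander. Origin: centre of its underside

How it is judged:
On the way, in this order (a step that is already met when the one before it is completed fails the run):
1. the collar rests in the fourth click stop, with the lock still withdrawn (value of joint collar between 1.30626 and 1.48626 rad and velocity of joint collar between -0.15 and 0.15 rad/s and value of joint lock below 0.01 m), for 0.3 s.
2. the lock slide is pushed home (value of joint lock above 0.021 m), for 0.2 s.
At the end, for the whole second after the job is handed in: The collar rests in the fourth click stop clockwise of its start (1.396 rad, within 0.09), seated, and the lock slide is within 3 mm of fully home (value of joint collar between 1.30626 and 1.48626 rad and velocity of joint collar between -0.15 and 0.15 rad/s and value of joint lock above 0.021 m and height (world z) of post below 0.092 m); the robot touches nothing.
It fails at once if the collar is turned past the fourth click (value of joint collar above 1.6057 rad).
It fails at once if the collar is turned a click the wrong way (value of joint collar below -0.20944 rad).
It fails at once if the collar is pulled up off its seat by more than 4 mm (height (world z) of post above 0.093 m).
It fails at once if another thing on the bench is lifted or shifted by more than 20 mm (distance of any of fitting, gasket, pump, wrench, screwdriver, meter, tamper from where it was at the start of the episode above 0.02 m).
It also fails if it takes over 64 s, if anything falls off the work surface, if the arm or the gripper's body presses on something with over 40 N, if the wrist force passes 120 N, or if a joint passes its speed limit or range.

## Working session

There is one attempt and no reset: what is moved stays moved. The work goes in short steps, Python scripts to look and compute and a tool call to move; the robot and the scene stay as the last step left them, time stands still between calls to the robot, and variables do not carry over. Pictures are saved under pics/ and viewed, and the job is handed in when it is done.

Besides the shell and the picture viewer there is one more tool, called after "Call:" as a command line: name --argument value ..., lists and objects as JSON in quotes. play_rows: Moves the arm, as the interface text tells. Its arguments: {"type":"object","properties":{"targets":{"type":"array","items":{"type":"array"}},"newtons":{"type":"number"}},"required":["targets"]}

```bash
mkdir -p pics; ls; python3 - <<'E'
from plant import r
import cv2,numpy as np
s=r.get_state();print(s, r.tcp_to_tips)
for n in("scene","top"):
    d=r.snapshot(n);cv2.imwrite(f"pics/{n}0.png",d["color"][:,:,::-1]);print(n,d["fx"],d["fy"],d["cx"],d["cy"],np.round(d["cam_to_world"],4).tolist(),[k for k in d])
E
```

```text
pics
{'clock': 0.0, 'q': array([-1.15924758,  0.68996898, -0.19450452,  1.56632595,  0.15730357,
        0.90248964, -0.21512123]), 'qd': array([-0.00258075,  0.00126762, -0.00040099, -0.00246681, -0.00068137,
        0.00031927,  0.00019823]), 'joint_torque': array([ 3.58735469e-04, -5.27555287e+01, -1.26703866e+00, -1.53431028e+01,
       -5.26742754e-02,  6.36149431e-03,  1.69623554e-04]), 'tool_pos': array([0.23035379, 0.58038218, 0.26292393]), 'eef_rot': array([ 0.13210954,  0.694606  , -0.13337496,  0.69446432]), 'contact_force': array([ 0.18343422,  0.28894151, -0.20308319]), 'moment': array([ 0.00768238, -0.00110337, -0.00027217]), 'opening': 0.9983011157307694} 0.025
scene 392.5538728101752 392.5538728101752 275.27576028440757 207.6111258271458 [[0.2027, -0.8308, 0.5183, 1.1766], [0.9792, 0.1711, -0.1089, -0.1276], [0.0018, 0.5296, 0.8482, 1.0252], [0.0, 0.0, 0.0, 1.0]] ['color', 'fx', 'fy', 'cx', 'cy', 'cam_to_world']
top 427.2435611542272 427.2435611542272 275.9428568438259 213.26917384008445 [[-0.0286, 0.9937, -0.1082, 0.472], [-0.9996, -0.0276, 0.0102, 0.0016], [0.0072, 0.1084, 0.9941, 1.3676], [0.0, 0.0, 0.0, 1.0]] ['color', 'fx', 'fy', 'cx', 'cy', 'cam_to_world']
```

View pics/scene0.png

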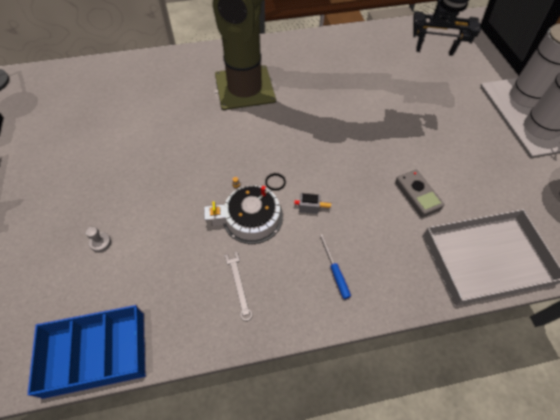

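View pics/top0.png

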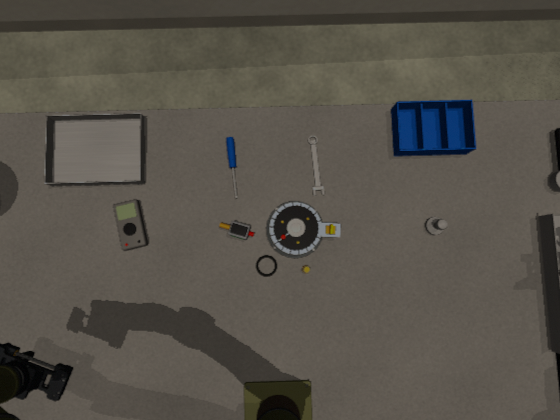

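The scene view shows the head at about (252,210) with the red post at (263,190). In the top view the head is at about (296,229), the post near (282,238) and the lock tab near (331,230). I'll zoom in.

```bash
cat > h.py <<'E'
import numpy as np,cv2
def ray(d,u,v,z):
    T=d["cam_to_world"];p=np.array([(u-d["cx"])/d["fx"],-(v-d["cy"])/d["fy"],-1.]);w=T[:3,:3]@p;o=T[:3,3]
    return o+w*(z-o[2])/w[2]
def proj(d,P):
    T=d["cam_to_world"];c=T[:3,:3].T@(np.array(P)-T[:3,3]);return np.array([d["cx"]+d["fx"]*c[0]/-c[2],d["cy"]-d["fy"]*c[1]/-c[2]])
E
python3 - <<'E'
from plant import r
from h import *
d=r.snapshot("top");s=r.snapshot("scene")
c=d["color"][190:285,210:350,::-1];cv2.imwrite("pics/top0z.png",cv2.resize(c,None,fx=5.7,fy=5.7,interpolation=cv2.INTER_CUBIC))
c2=s["color"][160:250,190:340,::-1];cv2.imwrite("pics/scene0z.png",cv2.resize(c2,None,fx=5.3,fy=5.3,interpolation=cv2.INTER_CUBIC))
for n,dd,(a,b,e,f) in(("top",d,(190,285,210,350)),("scene",s,(160,250,190,340))):
    im=dd["color"].astype(int)[a:b,e:f];R,G,B=im[...,0],im[...,1],im[...,2]
    for nm,m in(("red",(R>120)&(G<70)&(B<70)),("yel",(R>150)&(G>110)&(B<80))):
        k,l,st,ce=cv2.connectedComponentsWithStats(m.astype(np.uint8))
        for i in range(1,k):
            u,v=ce[i]+[e,a];print(n,nm,st[i].tolist(),u.round(1),v.round(1),ray(dd,u,v,.089).round(4))
E
```

```text
top red [39, 42, 4, 3, 8] 250.6 233.4 [0.5527 0.066  0.089 ]
top red [72, 45, 3, 4, 9] 282.9 236.7 [ 0.5402 -0.0303  0.089 ]
scene red [71, 27, 4, 3, 10] 262.8 188.0 [ 0.5315 -0.0294  0.089 ]
scene red [105, 41, 4, 4, 14] 296.7 202.5 [0.6    0.0555 0.089 ]
scene yel [43, 18, 5, 3, 13] 235.0 179.2 [ 0.4838 -0.1036  0.089 ]
scene yel [21, 42, 8, 13, 53] 214.2 208.7 [ 0.5736 -0.176   0.089 ]
scene yel [130, 43, 10, 4, 30] 324.9 204.4 [0.6222 0.1322 0.089 ]
```

View pics/top0z.png

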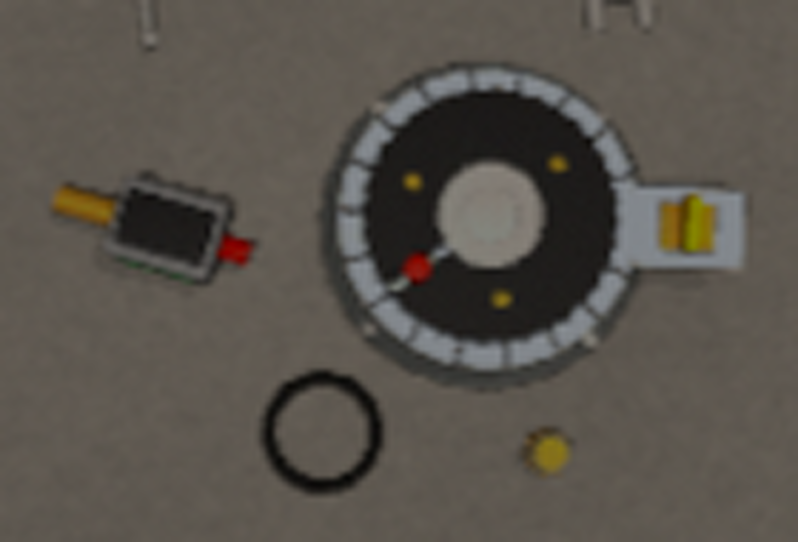

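View pics/scene0z.png

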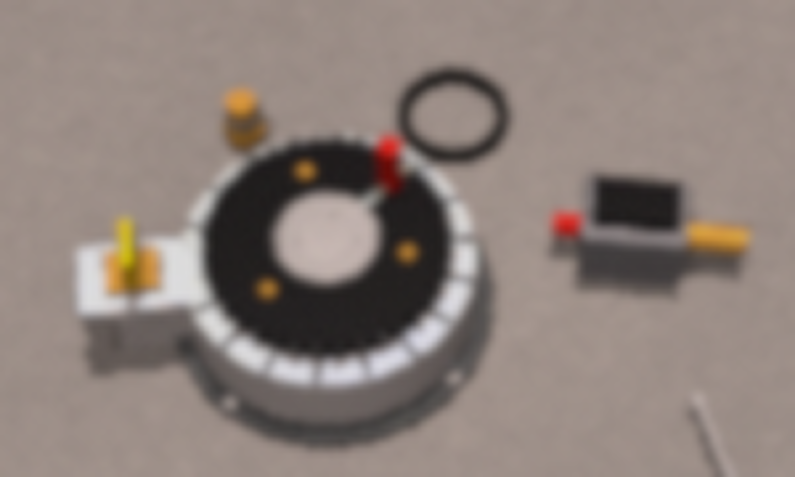

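Zoomed: the collar's centre is at about (296,227.5) in the top view and the post lies on its near-left side. The bracket points along world −y, so the yaw is small. Next I'll fit the collar and the post.

```bash
python3 - <<'E'
from plant import r
from h import *
from scipy.spatial.transform import Rotation as Rn
s=r.get_state();print(Rn.from_quat(s["eef_rot"]).as_matrix().round(3))
# rectify each view on z=.071 plane
for n in("top","scene"):
    d=r.snapshot(n);X0,Y0,S=0.45,0.13,2500.
    cor=[(X0,Y0),(X0+.22,Y0),(X0,Y0-.32),(X0+.22,Y0-.32)]
    px=np.float32([proj(d,(x,y,.071)) for x,y in cor]);dst=np.float32([((Y0-y)*S,(.67-x)*S) for x,y in cor])
    H=cv2.getPerspectiveTransform(px,dst)
    im=cv2.warpPerspective(d["color"],H,(800,550),flags=cv2.INTER_CUBIC)
    g=cv2.GaussianBlur(im.max(2),(0,0),4)
    m=((g<(65 if n=="top" else 75))).astype(np.uint8)
    k,l,st,ce=cv2.connectedComponentsWithStats(m)
    print(n)
    for i in range(1,k):
        if st[i][4]>20000:
            c=max(cv2.findContours((l==i).astype(np.uint8),0,1)[0],key=cv2.contourArea)
            (a,b),rad=cv2.minEnclosingCircle(c);h=cv2.convexHull(c);e=cv2.fitEllipse(h)
            print(st[i][:5],rad/S,"center",.67-b/S,Y0-a/S,"ell",.67-e[0][1]/S,Y0-e[0][0]/S,np.array(e[1])/S)
    cv2.imwrite(f"pics/rect_{n}.png",im[:,:,::-1])
E
```

```text
[[-0.     0.369  0.93 ]
 [-0.001  0.93  -0.369]
 [-1.    -0.001  0.   ]]
top
[  329    85   339   338 68592] 0.06865750122070312 center 0.5687261779785157 -0.0698078369140625 ell 0.5686921142578125 -0.06997877197265626 [0.1349683  0.13596134]
scene
[  341    71   326   342 61923] 0.06844848022460938 center 0.5734016906738282 -0.07219323730468749 ell 0.5735379455566407 -0.07158243408203124 [0.13076573 0.13691936]
```

View pics/rect_top.png

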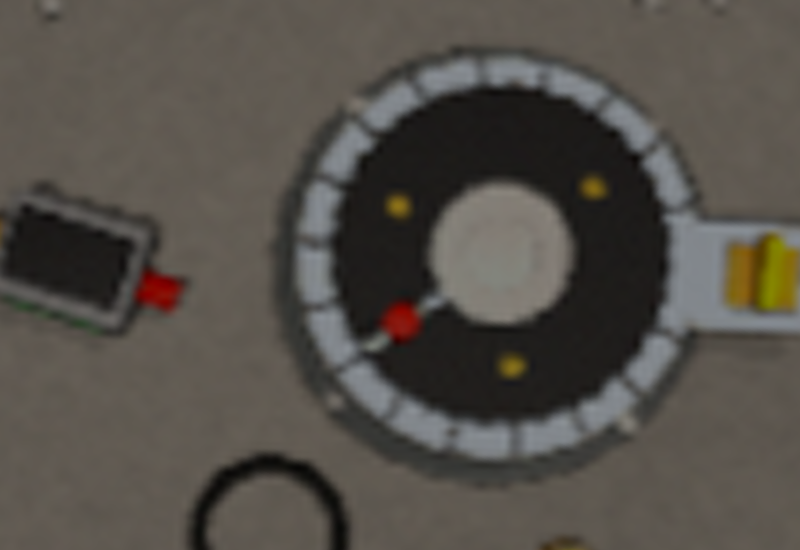

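View pics/rect_scene.png

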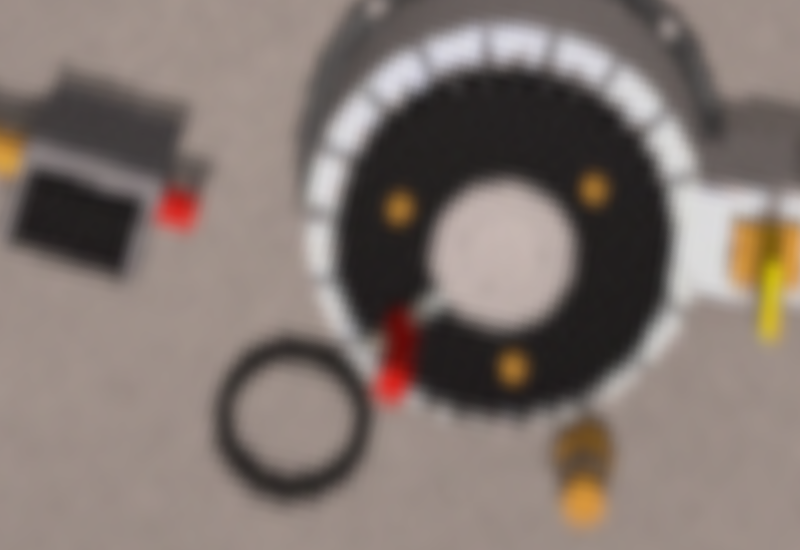

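Both views agree. The axis is at about (0.570, −0.070), and the white line and the bracket both give a head yaw of about −4.2°. A straight push along head +x with the closed fingers' flat flank can carry the post from 130° to 50°. Moving in, well above everything.

Call:
play_rows --targets '[[[0,0,0.02],[0.45,-1,-0.1],255],[[0,0,0.02],[0.45,-1,-0.1],255],[[0,0,0.02],[0.45,-1,-0.1],255],[[0,0,0.02],[0.45,-1,-0.1],255],[[0,0,0.02],[0.45,-1,-0.1],255]]' --newtons 20

```text
clock: 0.8
tool_pos: [0.3211, 0.3794, 0.2438]
eef_rot: [0.098, 0.7, -0.097, 0.7]
contact_force: [0.1, -0.1, 0.2]
opening: 0.569
```

Call:
play_rows --targets '[[[0,0,0.02],[0.45,-1,-0.1],255],[[0,0,0.02],[0.45,-1,-0.1],255],[[0,0,0.02],[0.45,-1,-0.1],255],[[0,0,0.02],[0.45,-1,-0.1],255],[[0,0,0.02],[0.45,-1,-0.1],255]]'

```text
clock: 1.3
tool_pos: [0.4112, 0.1795, 0.2238]
eef_rot: [0.063, 0.704, -0.062, 0.705]
contact_force: [1.1, -0.1, -0.4]
opening: 0.118
```

Call:
play_rows --targets '[[[0,0,0.02],[0.4,-1,-0.1],255],[[0,0,0.02],[0.4,-1,-0.1],255],[[0,0,0.02],[0.4,-1,-0.1],255],[[0,0,0.02],[0.4,-0.8,-0.1],255],[[0,0,0],[0,0,0],255]]'

```text
clock: 1.8
tool_pos: [0.4762, 0.023, 0.2071]
eef_rot: [0.037, 0.706, -0.039, 0.706]
contact_force: [-0.8, 0.6, 0.0]
opening: 0.003
```

```bash
python3 - <<'E'
from plant import r
from h import *
for n in("wrist","top"):
    d=r.snapshot(n);cv2.imwrite(f"pics/{n}1.png",d["color"][:,:,::-1])
    if n=="wrist":
        np.save("wr.npy",d,allow_pickle=True);print(d["fx"],d["cx"],d["cy"],d["cam_to_world"].round(3).tolist())
print(r.get_state()["tool_pos"])
E
```

```text
362.73723334534054 274.94394622301957 214.4544552722244 [[0.107, -0.944, -0.312, 0.395], [0.994, 0.101, 0.035, 0.032], [-0.002, -0.314, 0.949, 0.328], [0.0, 0.0, 0.0, 1.0]]
[0.47472725 0.02839725 0.20766166]
```

View pics/wrist1.png

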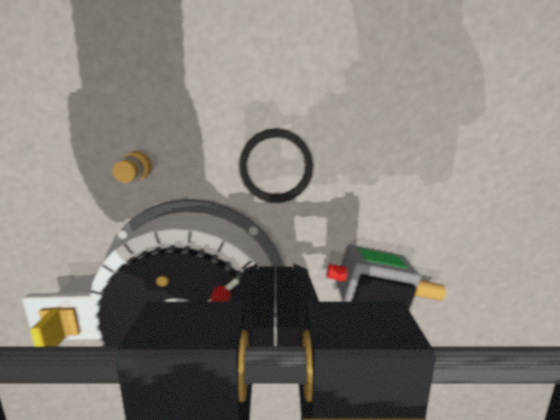

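The wrist view shows the post top at about (221,294), just left of the closed fingertips at (275,270). Cross-checking its position from here.

```bash
python3 - <<'E'
from h import *
d=np.load("wr.npy",allow_pickle=True).item()
im=d["color"].astype(int);R,G,B=im[...,0],im[...,1],im[...,2]
m=((R>110)&(G<60)&(B<60)).astype(np.uint8);k,l,st,ce=cv2.connectedComponentsWithStats(m)
for i in range(1,k):
    if st[i][4]>20: print(st[i],ce[i],[ray(d,*ce[i],z).round(4) for z in(.089,.107)])
A=np.array([.570,-.070]);y=np.radians(-4.2);hx=np.array([np.cos(y),np.sin(y)]);hy=np.array([-hx[1],hx[0]])
P=A+.05*(np.cos(np.radians(130))*hx+np.sin(np.radians(130))*hy);print("pred post",P)
for z in(.071,.107):print(proj(d,[*P,z]))
print("tip",proj(d,[.4747,.0284,.1827]))
cv2.imwrite("pics/wz.png",cv2.resize(im[180:350,20:340].astype(np.uint8)[:,:,::-1],None,fx=2.5,fy=2.5))
E
```

```text
[328 264  20  18 206] [337.19902913 271.67475728] [array([0.5221, 0.0635, 0.089 ]), array([0.5126, 0.0611, 0.107 ])]
[212 288  13  12  59] [218.79661017 293.06779661] [array([ 0.5306, -0.0254,  0.089 ]), array([ 0.5203, -0.0211,  0.107 ])]
pred post [ 0.54075212 -0.02944681]
[219.14217334 293.0163493 ]
[211.65035088 319.37262727]
tip [287.0265286  281.36376966]
```

View pics/wz.png

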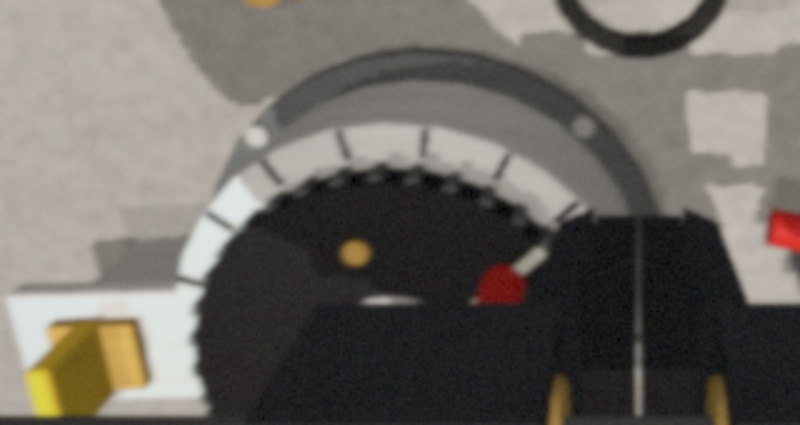

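The prediction matches the picture. Next I move behind the post and lower the tips to z ≈ 0.08.

Call:
play_rows --targets '[[[0,0,0.035],[0.35,-0.6,-0.3],255],[[0,0,0],[0.35,-0.64,-0.5],255],[[0,0,0],[0,0,-0.7],255],[[0,0,0],[0,0,-0.7],255],[[0,0,0],[0,0,-0.37],255]]'

```text
clock: 2.4
tool_pos: [0.5017, -0.0186, 0.1034]
eef_rot: [0.022, 0.707, -0.021, 0.706]
contact_force: [-0.3, -0.0, 1.1]
opening: 0.004
```

Call:
play_rows --targets '[[[0,0,0],[0,0,0],255],[[0,0,0],[0,0,0],255]]'

```text
clock: 2.6
tool_pos: [0.5026, -0.019, 0.1054]
eef_rot: [0.022, 0.707, -0.021, 0.707]
contact_force: [0.1, -0.5, -0.3]
opening: 0.003
```

```bash
cat > look.py <<'E'
import sys
from plant import r
from h import *
t=sys.argv[1]
A=np.array([.570,-.070]);y=np.radians(-4.2);hx=np.array([np.cos(y),np.sin(y)]);hy=np.array([-hx[1],hx[0]])
s=r.get_state();p=s["tool_pos"];q=p[:2]-A;print(s["clock"],p.round(4),"head",(q@hx).round(4),(q@hy).round(4),"F",s["contact_force"].round(2),"rot",s["eef_rot"].round(3))
d=r.snapshot("scene");e=r.snapshot("top")
a=cv2.resize(d["color"][150:260,180:320],None,fx=2.85,fy=2.85,interpolation=cv2.INTER_CUBIC)
b=cv2.resize(e["color"][180:290,230:370],None,fx=2.85,fy=2.85,interpolation=cv2.INTER_CUBIC)
b=np.clip(b.astype(float)*1.5,0,255).astype(np.uint8)
cv2.imwrite(f"pics/{t}.png",np.hstack([a,b])[:,:,::-1])
E
python3 look.py l1
```

```text
2.6 [ 0.5026 -0.019   0.1054] head -0.071 0.0459 F [ 0.1  -0.48 -0.34] rot [ 0.022  0.707 -0.021  0.707]
```

View pics/l1.png

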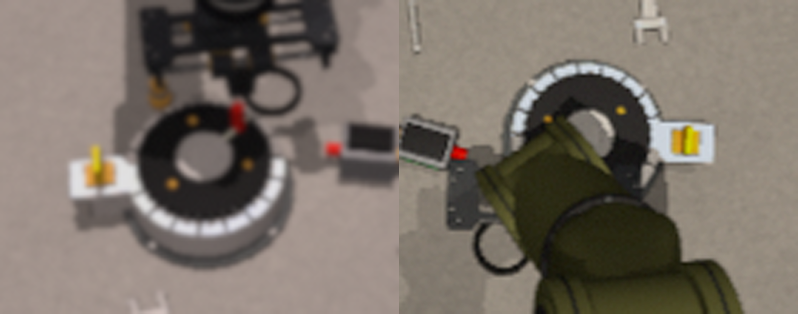

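The scene view shows the closed tips directly behind the post. Starting the push along head +x.

Call:
play_rows --targets '[[[0,0,0],[0.2,-0.03,0],255],[[0,0,0],[0.2,-0.03,0],255],[[0,0,0],[0.1,-0.01,0],255],[[0,0,0],[0.1,-0.01,0],255],[[0,0,0],[0,0,0],255]]'

```text
clock: 3.2
tool_pos: [0.5258, -0.0236, 0.1048]
eef_rot: [0.022, 0.707, -0.022, 0.706]
contact_force: [-2.6, 1.7, 0.8]
opening: 0.002
```

Call:
play_rows --targets '[[[0,0,0],[0.05,0,0],255],[[0,0,0],[0.05,0,0],255],[[0,0,0],[0.05,-0.01,0],255],[[0,0,0],[0,0,0],255]]'

```text
clock: 3.6
tool_pos: [0.528, -0.0225, 0.1045]
eef_rot: [0.022, 0.71, -0.021, 0.704]
contact_force: [-10.1, 5.1, 7.4]
opening: 0.007
```

Contact is at the expected place (finger hx ≈ −48 mm) with about 10 N. Carrying on in small steps.

Call:
play_rows --targets '[[[0,0,0],[0.05,0,0],255],[[0,0,0],[0.05,-0.01,0],255],[[0,0,0],[0.05,0,0],255],[[0,0,0],[0,0,0],255]]'

```text
clock: 4.0
tool_pos: [0.5348, -0.0216, 0.1042]
eef_rot: [0.022, 0.709, -0.02, 0.704]
contact_force: [-1.0, 1.2, 0.0]
opening: 0.003
```

```bash
python3 look.py l2
```

```text
4.0 [ 0.5348 -0.0216  0.1042] head -0.0387 0.0457 F [-0.99  1.15  0.03] rot [ 0.022  0.709 -0.02   0.704]
```

View pics/l2.png

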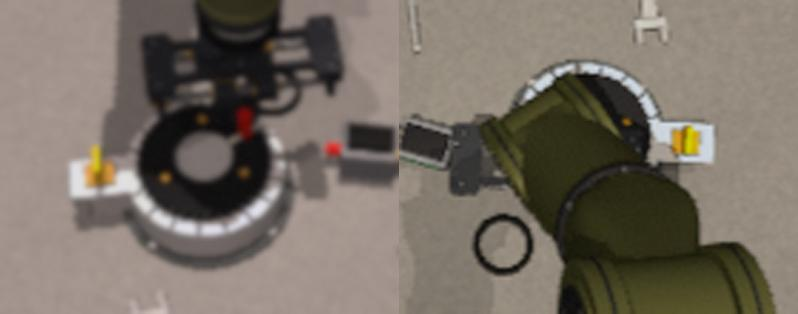

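The post moved about one click. To measure the collar angle I'll track the three orange dots, spaced 120° apart, in the scene view.

```bash
cat >> look.py <<'E'
im=d["color"].astype(int);R,G,B=im[...,0],im[...,1],im[...,2]
m=((R-B>50)&(G-B>15)).astype(np.uint8);k,l,st,ce=cv2.connectedComponentsWithStats(m)
for i in range(1,k):
    w=ray(d,*ce[i],.072)[:2]-np.array([.5725,-.0715]);rr=np.hypot(*w)
    if rr<.062 and st[i][4]>=3:
        a=np.degrees(np.arctan2(w[1],w[0]));print("dot",rr.round(4),a.round(1),"collar turn mod120",round((65.5-a)%120,1),st[i][4])
E
python3 look.py l2
```

```text
4.1 [ 0.5385 -0.0241  0.1048] head -0.0348 0.0435 F [ 0.38 -0.4  -1.28] rot [ 0.022  0.707 -0.022  0.707]
dot 0.0481 165.6 collar turn mod120 19.9 4
dot 0.0435 -77.9 collar turn mod120 23.4 6
dot 0.0429 48.2 collar turn mod120 17.3 7
```

Collar turn is 20.2°, so click 1 is done. Next, click 2.

Call:
play_rows --targets '[[[0,0,0],[0.07,-0.01,0],255],[[0,0,0],[0.06,0,0],255],[[0,0,0],[0.06,-0.01,0],255],[[0,0,0],[0.06,0,0],255],[[0,0,0],[0,0,0],255]]'

```text
clock: 4.7
tool_pos: [0.5464, -0.0234, 0.1048]
eef_rot: [0.022, 0.708, -0.021, 0.705]
contact_force: [-6.0, 5.1, 3.5]
opening: 0.01
```

Call:
play_rows --targets '[[[0,0,0],[0.04,0,0],255],[[0,0,0],[0,0,0],255],[[0,0,0],[0,0,0],255]]'

```text
clock: 5.0
tool_pos: [0.5509, -0.025, 0.1051]
eef_rot: [0.022, 0.706, -0.022, 0.707]
contact_force: [-0.7, -0.2, -0.4]
opening: 0.009
```

```bash
python3 look.py l3
```

```text
5.0 [ 0.5509 -0.025   0.1051] head -0.0223 0.0434 F [-0.71 -0.2  -0.42] rot [ 0.022  0.706 -0.022  0.707]
dot 0.045 -96.5 collar turn mod120 42.0 4
dot 0.0426 30.7 collar turn mod120 34.8 7
```

The collar is at about 39–40° (individual dots 42 and 35), so click 2 is done and the fingers are 6 mm behind the post. Next, click 3.

Call:
play_rows --targets '[[[0,0,0],[0.1,-0.01,0],255],[[0,0,0],[0.08,-0.01,0],255],[[0,0,0],[0.08,0,0],255],[[0,0,0],[0.06,-0.01,0],255],[[0,0,0],[0,0,0],255]]'

```text
clock: 5.6
tool_pos: [0.5609, -0.0268, 0.1047]
eef_rot: [0.022, 0.708, -0.022, 0.705]
contact_force: [-6.1, 0.3, 5.4]
opening: 0.001
```

Call:
play_rows --targets '[[[0,0,0],[0.05,0,0],255],[[0,0,0],[0.05,0,0],255],[[0,0,0],[0,0,0],255],[[0,0,0],[0,0,0],255]]'

```text
clock: 6.0
tool_pos: [0.568, -0.0268, 0.105]
eef_rot: [0.022, 0.706, -0.022, 0.707]
contact_force: [-0.2, -0.2, 0.1]
opening: 0.005
```

```bash
python3 look.py l4
```

```text
6.0 [ 0.568  -0.0268  0.105 ] head -0.0052 0.0429 F [-0.18 -0.21  0.08] rot [ 0.022  0.706 -0.022  0.707]
dot 0.0455 -117.8 collar turn mod120 63.3 5
dot 0.0411 6.5 collar turn mod120 59.0 7
```

View pics/l4.png

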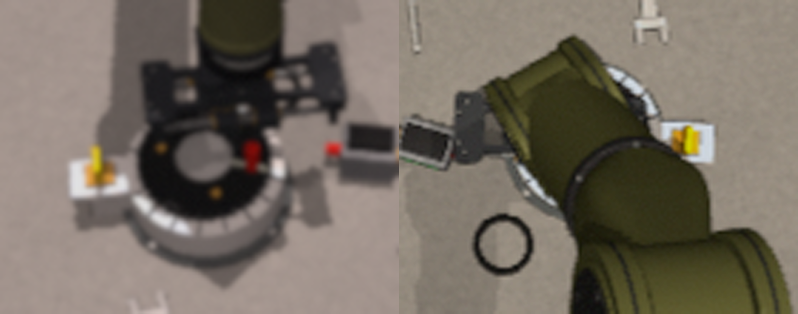

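The collar is at about 61°, so click 3 is done. The post shows at (253,156) in the left panel. Click 4 comes more gently, keeping the command below hx ≈ +14 mm.

Call:
play_rows --targets '[[[0,0,0],[0.1,-0.01,0],255],[[0,0,0],[0.06,0,0],255],[[0,0,0],[0.06,-0.01,0],255],[[0,0,0],[0.05,0,0],255],[[0,0,0],[0,0,0],255]]'

```text
clock: 6.6
tool_pos: [0.5764, -0.0277, 0.1047]
eef_rot: [0.022, 0.708, -0.022, 0.706]
contact_force: [-4.8, -0.4, 1.6]
opening: 0.005
```

Call:
play_rows --targets '[[[0,0,0],[0.03,0,0],255],[[0,0,0],[0.03,0,0],255],[[0,0,0],[0,0,0],255]]'

```text
clock: 6.9
tool_pos: [0.5778, -0.0281, 0.1046]
eef_rot: [0.022, 0.708, -0.023, 0.705]
contact_force: [-7.0, -1.3, 3.5]
opening: 0.01
```

```bash
python3 look.py l5
```

```text
6.9 [ 0.5778 -0.0281  0.1046] head 0.0047 0.0423 F [-6.96 -1.25  3.49] rot [ 0.022  0.708 -0.023  0.705]
dot 0.0417 1.1 collar turn mod120 64.4 6
```

Call:
play_rows --targets '[[[0,0,0],[0.03,0,0],255],[[0,0,0],[0,0,0],255],[[0,0,0],[0.03,0,0],255],[[0,0,0],[0,0,0],255]]'

```text
clock: 7.4
tool_pos: [0.5796, -0.0288, 0.1045]
eef_rot: [0.021, 0.709, -0.023, 0.705]
contact_force: [-8.4, -1.0, 4.7]
opening: 0.003
```

Call:
play_rows --targets '[[[0,0,0],[0.03,0,0],255],[[0,0,0],[0,0,0],255],[[0,0,0],[0.03,0,0],255],[[0,0,0],[0,0,0],255]]'

```text
clock: 7.8
tool_pos: [0.5856, -0.028, 0.1049]
eef_rot: [0.022, 0.706, -0.022, 0.707]
contact_force: [0.1, 0.0, 0.0]
opening: 0.005
```

The force dropped to zero, so it has clicked. Checking.

```bash
python3 look.py l6
```

```text
7.8 [ 0.5856 -0.028   0.1049] head 0.0125 0.043 F [0.08 0.02 0.02] rot [ 0.022  0.706 -0.022  0.707]
dot 0.0416 -12.1 collar turn mod120 77.6 5
```

View pics/l6.png

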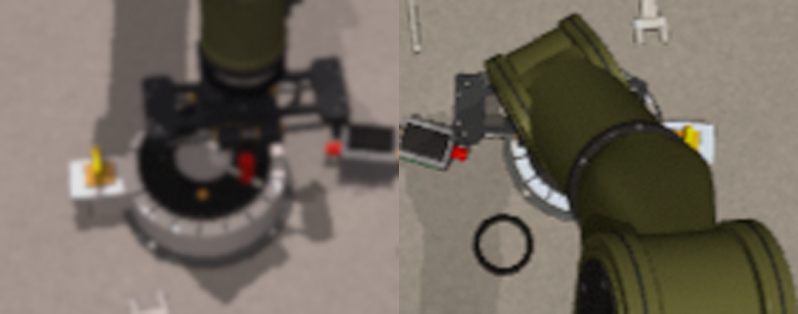

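The post has clicked round, with the collar reading about 78–80° and the post at (247,168) in the left panel. Backing off, lifting, and moving over to the lock side.

Call:
play_rows --targets '[[[0,0,0],[-0.3,0.02,0],255],[[0,0,0],[-0.3,0.02,0],255],[[0,0,0],[0,0,0.7],255],[[0,0,0],[0,0,0.8],255],[[0,0,0],[0,0,0.5],255]]'

```text
clock: 8.4
tool_pos: [0.5627, -0.0251, 0.1872]
eef_rot: [0.022, 0.705, -0.022, 0.708]
contact_force: [-0.3, 0.1, -0.8]
opening: 0.004
```

Call:
play_rows --targets '[[[0,0,0],[0,-1,0],255],[[0,0,0],[0,-1,0],255],[[0,0,0],[0,-1,0],255],[[0,0,0],[0,-1,0],255],[[0,0,0],[0,-0.9,0],255]]'

```text
clock: 8.9
tool_pos: [0.5618, -0.2241, 0.1853]
eef_rot: [0.022, 0.706, -0.023, 0.708]
contact_force: [0.1, 0.7, -0.9]
opening: 0.006
```

Call:
play_rows --targets '[[[0,0,0],[0,-0.05,0],255],[[0,0,0],[0,0,0],255]]'

```text
clock: 9.1
tool_pos: [0.5615, -0.2247, 0.185]
eef_rot: [0.023, 0.706, -0.023, 0.707]
contact_force: [-0.5, 0.5, 0.1]
opening: 0.005
```

```bash
python3 look.py l7; python3 - <<'E'
from plant import r
import cv2,numpy as np
d=r.snapshot("wrist");np.save("wr2.npy",d,allow_pickle=True);cv2.imwrite("pics/w2.png",d["color"][:,:,::-1])
E
```

```text
9.1 [ 0.5615 -0.2247  0.185 ] head 0.0028 -0.1549 F [-0.46  0.51  0.13] rot [ 0.023  0.706 -0.023  0.707]
dot 0.048 -138.7 collar turn mod120 84.2 11
dot 0.047 108.8 collar turn mod120 76.7 13
dot 0.0412 -16.0 collar turn mod120 81.5 13
```

View pics/l7.png

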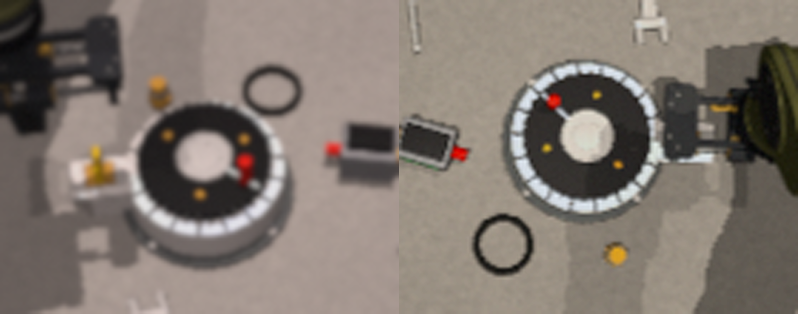

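View pics/w2.png

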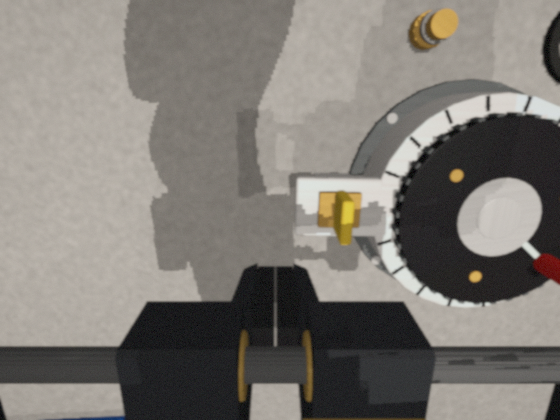

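The three dots average 80.8°, so the collar is in the fourth stop, and the white line is clear of the bracket. In the wrist view the tab is at about (345,215) on its brass plate (319–361, 191–226). Locating the tab.

```bash
python3 - <<'E'
from h import *
d=np.load("wr2.npy",allow_pickle=True).item()
A=np.array([.570,-.070]);y=np.radians(-4.2);hx=np.array([np.cos(y),np.sin(y)]);hy=np.array([-hx[1],hx[0]])
c=d["color"][150:270,280:420,::-1].copy();c=cv2.resize(c,None,fx=5,fy=5,interpolation=cv2.INTER_CUBIC)
for t in(0,.003,.006):
  for a,b in((-.015,-.004),(.015,-.004),(-.015,.004),(.015,.004)):
    P=A+a*hx+(b-.112+t)*hy;u=(proj(d,[*P,.089])-[280,150])*5
    cv2.circle(c,tuple(int(v) for v in u),3,((0,0,255),(0,255,0),(255,0,0))[int(t/.003+.5)],-1)
cv2.imwrite("pics/tab.png",c)
E
```

```text
(no output)
```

View pics/tab.png

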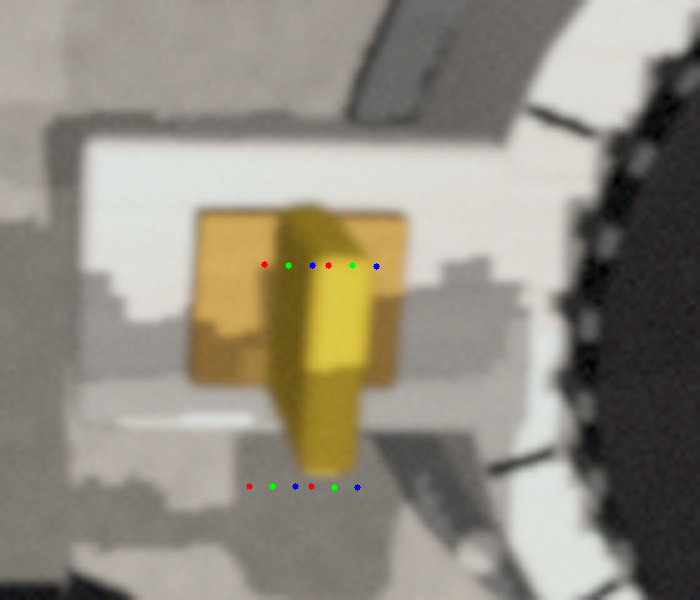

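The slide starts about 5–6 mm in and its sideways position matches. Descending outside it with tips at 0.070, then pushing along head +y.

Call:
play_rows --targets '[[[0,0,0],[0,0,-0.8],255],[[0,0,0],[0,0,-0.8],255],[[0,0,0],[0,0,-0.65],255],[[0,0,0],[0,0,0],255]]'

```text
clock: 9.65
tool_pos: [0.5592, -0.2213, 0.0921]
eef_rot: [0.022, 0.709, -0.02, 0.705]
contact_force: [-0.7, 1.9, -0.2]
opening: 0.003
```

Call:
play_rows --targets '[[[0,0,0],[0.02,0.3,0],255],[[0,0,0],[0.02,0.2,0],255],[[0,0,0],[0.01,0.15,0],255],[[0,0,0],[0.01,0.1,0],255]]'

```text
clock: 10.05
tool_pos: [0.5645, -0.1933, 0.0964]
eef_rot: [0.021, 0.706, -0.022, 0.708]
contact_force: [0.2, -1.4, 2.3]
opening: 0.005
```

Call:
play_rows --targets '[[[0,0,0],[0.01,0.1,0],255],[[0,0,0],[0.01,0.1,0],255],[[0,0,0],[0,0.1,0],255],[[0,0,0],[0,0,0],255]]'

```text
clock: 10.45
tool_pos: [0.5645, -0.1812, 0.0951]
eef_rot: [0.022, 0.707, -0.022, 0.707]
contact_force: [0.6, -0.3, 0.9]
opening: 0.007
```

Call:
play_rows --targets '[[[0,0,0],[0,0.05,0],255],[[0,0,0],[0,0.05,0],255],[[0,0,0],[0,0,0],255]]'

```text
clock: 10.75
tool_pos: [0.5642, -0.1776, 0.0948]
eef_rot: [0.022, 0.707, -0.022, 0.707]
contact_force: [0.2, -0.8, 0.5]
opening: 0.002
```

Call:
play_rows --targets '[[[0,0,0],[0,0.05,0],255],[[0,0,0],[0,0,0],255]]'

```text
clock: 10.95
tool_pos: [0.5641, -0.1763, 0.0949]
eef_rot: [0.022, 0.707, -0.023, 0.707]
contact_force: [1.8, -2.7, -0.4]
opening: 0.003
```

```bash
python3 look.py l8
```

```text
10.95 [ 0.5641 -0.1763  0.0949] head 0.0019 -0.1064 F [ 1.76 -2.66 -0.43] rot [ 0.022  0.707 -0.023  0.707]
dot 0.047 108.8 collar turn mod120 76.7 13
dot 0.0412 -16.0 collar turn mod120 81.5 13
```

View pics/l8.png

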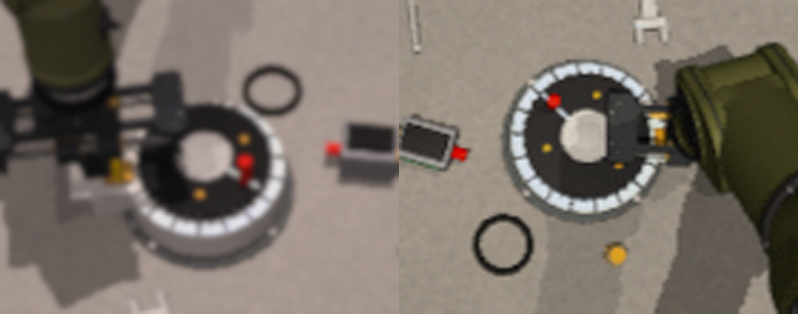

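The slide is moving at about 2.7 N and there is no hard-stop force yet. Pushing on until the force rises.

Call:
play_rows --targets '[[[0,0,0],[0,0.05,0],255],[[0,0,0],[0,0.05,0],255],[[0,0,0],[0,0,0],255]]'

```text
clock: 11.35
tool_pos: [0.5641, -0.1759, 0.095]
eef_rot: [0.021, 0.707, -0.025, 0.707]
contact_force: [2.5, -9.5, -1.5]
opening: 0.001
```

Call:
play_rows --targets '[[[0,0,0],[0,0.05,0],255],[[0,0,0],[0,0,0],255]]'

```text
clock: 11.55
tool_pos: [0.564, -0.1757, 0.095]
eef_rot: [0.021, 0.707, -0.026, 0.707]
contact_force: [2.3, -12.4, -1.5]
opening: 0.008
```

Call:
play_rows --targets '[[[0,0,0],[0,0.05,0],255],[[0,0,0],[0,0,0],255]]'

```text
clock: 11.75
tool_pos: [0.564, -0.1756, 0.0951]
eef_rot: [0.021, 0.706, -0.028, 0.707]
contact_force: [2.8, -15.5, -2.0]
opening: 0.006
```

The position has stopped changing while the force rises to 15 N, so this is the hard stop. Backing away, lifting, and checking.

Call:
play_rows --targets '[[[0,0,0],[0,-0.4,0],255],[[0,0,0],[0,-0.5,0],255],[[0,0,0],[0,-0.5,0],255],[[0,0,0],[0,-0.2,0.8],255],[[0,0,0],[0,0,1],255]]'

```text
clock: 12.25
tool_pos: [0.5617, -0.2323, 0.1656]
eef_rot: [0.024, 0.709, -0.022, 0.705]
contact_force: [-0.4, -0.1, 0.5]
opening: 0.007
```

Call:
play_rows --targets '[[[0,0,0],[0,-0.5,0.3],255],[[0,0,0],[0,0,0],255],[[0,0,0],[0,0,0],255]]'

```text
clock: 12.55
tool_pos: [0.5632, -0.2509, 0.1781]
eef_rot: [0.023, 0.707, -0.022, 0.706]
contact_force: [0.8, -0.3, 0.4]
opening: 0.006
```

```bash
python3 look.py l9; python3 - <<'E'
from plant import r
from h import *
d=r.snapshot("wrist")
A=np.array([.570,-.070]);y=np.radians(-4.2);hx=np.array([np.cos(y),np.sin(y)]);hy=np.array([-hx[1],hx[0]])
img=d["color"][:,:,::-1].copy()
for t,col in((.018,(0,0,255)),(.024,(0,255,0))):
  for a in(-.015,.015):
   for b in(-.004,.004):
    u=proj(d,[*(A+a*hx+(b-.112+t)*hy),.089]);cv2.circle(img,tuple(int(round(v)) for v in u),1,col,-1)
u=proj(d,[*(A-.088*hy),.08]).astype(int);print(u)
x0=max(u[0]-70,0);y0=max(u[1]-60,0)
cv2.imwrite("pics/w3.png",cv2.resize(img[y0:y0+120,x0:x0+140],None,fx=5,fy=5,interpolation=cv2.INTER_CUBIC))
E
```

```text
12.55 [ 0.5632 -0.2509  0.1781] head 0.0064 -0.1809 F [ 0.75 -0.28  0.45] rot [ 0.023  0.707 -0.022  0.706]
dot 0.0474 -138.7 collar turn mod120 84.2 12
dot 0.047 108.8 collar turn mod120 76.7 13
dot 0.0412 -16.0 collar turn mod120 81.5 13
[418 221]
```

View pics/w3.png

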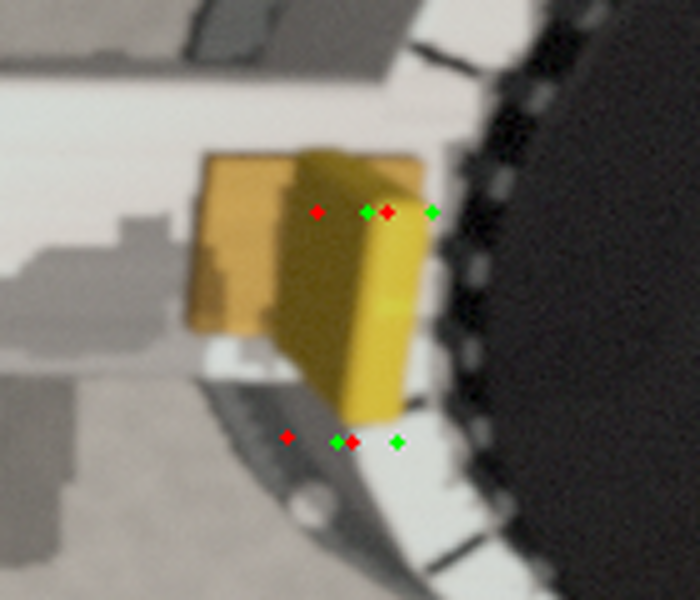

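View pics/l9.png

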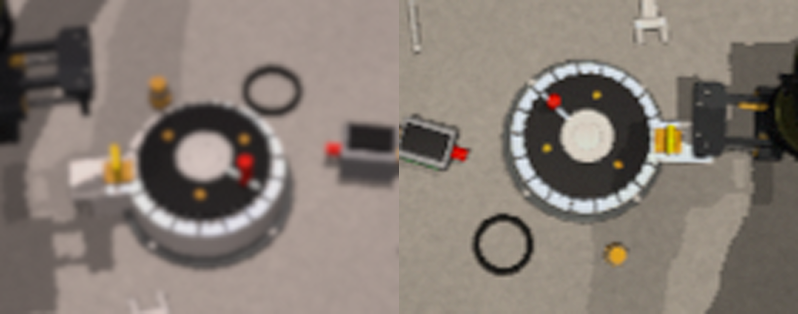

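The tab top lies on the green 24 mm marks, so the slide is home. The dots give the same angles as before, averaging 80.8°, and the robot is clear. Handing in.

```bash
python3 - <<'E'
from plant import r
print(r.finish_job())
E
```

```text
the job is handed in; nothing more can be done
None
```

I turned the collar four clicks clockwise by pushing the red post with the closed fingertips, one click at a time. I then pushed the lock slide home until it hit its hard stop, backed off clear, and handed the job in at about 12.6 s.

**Collar:** the last check gave a turn of about 80.8°, against a target of 80°. That is the mean of three dots that read 76.7, 81.5 and 84.2°. The spread comes from calibration and centre error in a single view, since the readings were unchanged before and after the lock push.

**Lock:** the tab stopped moving while the push force rose to about 15 N. In the wrist picture it sits on the predicted 24 mm position. The stop came 3–4 mm further than I had worked out from the nominal finger thickness. I put that down to thinner fingertips and did not confirm it.

**Rest of the bench:** the pump, gasket and fitting look unmoved in the last pictures. I did not check the meter, tamper, wrench or screwdriver individually, but the tool never went near them. I also took no separate measurement of the post's height, though I only pushed it. No check failed.

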